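Snap the spring dust cap onto the surface reader

TASK

Before the bench gets dusty, close the lens barrel of the surface reader with its black spring cap: pinch the cap's two orange tabs together, push the cap straight into the tilted barrel until it is fully home against its sprung seal, and let the tabs spring out under the barrel's inner lip so that the cap stays locked on when you let go. Press no harder than 60 N on the reader, and leave the puck, the stone, the mixing cup and the tape roll where they are.

Things in the scene. Friction and masses are not known exactly. Their poses are not given: they have to be found in the camera images.
- cap_centre (a point): Centre, half-way up, of the loose black cap: 46 mm tall, 0.1 kg, upright on the bench (this point 23 mm up). Plug below: 50 mm diameter, 14 mm long, chamfered foot. Flange: 68 mm diameter, 14 to 18 mm over the foot. Two orange tabs stand on the flange, 18 to 46 mm over the foot. z: up along the cap's axis; y: line along which the tabs face each other and are pinched. Any turn about z fits.
- cap_seat (a point): Point on the cap's axis at the underside of its flange, 9 mm below cap_centre along z (same axes); it meets the rim's centre when the cap is home. The flange juts 12 mm out beyond the free tabs, so fingertips must stay above it (its top is 5 mm below cap_centre).
- tab_a (a joint): How far the orange tab on the cap's +y side is pinched inward, m: 0 free, 0.006 fully. Spring 2.7 N (free) to 5.4 N. Tab 28 mm high, 22 wide, 4 thick; the two measure 44 mm over their outer faces free, 32 mm pinched. Below the flange (7.5 to 12 mm under it) it ends in a square hook that reaches 30.5 mm from the cap's axis free, so that it cannot pass the lip, and 24.5 mm pinched.
- tab_b (a joint): The same for the tab on the cap's -y side.
- rim (a point): Centre of the mouth of the reader's aluminium lens barrel, in its top edge, 125 to 140 mm over the bench; moves with the barrel. z points out along the barrel's axis, which leans 25 degrees from vertical to the side the reader faces (-x of reader); y is level. Barrel 74 mm outside; inner lip 5 mm thick, 54 mm clear diameter; below the lip a groove 66 mm in diameter.
- barrel: The barrel (origin and axes as rim). It is a focusing barrel that slides in the housing along its axis, held only by friction (about 3 N pushes it in). It starts drawn out by 4 to 12 mm, differently each time: pressing the cap first pushes the barrel in to its firm stop, and only then the cap into the seal. If the tool feels 12 to 15 N along the axis with the plug inside, the cap is home.
- seal: Sprung black rubber ring in the barrel, 48 mm diameter (origin on the axis, 9 mm above the ring's top). The plug meets it with the flange 5 mm off the rim; it pushes the cap out with 4.5 N, 8.5 N when home. Tabs let go with the flange within 2 mm of the rim go under the lip; the seal then lifts the cap 2 to 3 mm until they bear on it. Let go higher up, they jam in the mouth: not locked.
- reader: The surface reader, fixed to the bench: white box tilted on a grey neck and a dark base plate 160 x 140 mm, highest at the barrel's mouth. Origin on the bench under it; -x is the way it faces (the barrel leans to -x), z up.
- puck: Black speckled cast puck, 50 mm diameter, 36 mm high; loose bystander. Origin under its centre.
- stone: Brown pebble about 52 x 53 x 26 mm; loose bystander. Origin under its centre.
- cup: White mixing cup, 77 mm diameter, 88 mm high; loose bystander. Origin under its centre.
- tape: Roll of brown packing tape lying flat, 90 mm diameter, 48 mm high; loose bystander. Origin under its centre.
Mind the look-alikes: they are no part of the job. What is shaped like the part that bears cap_centre but purple is not meant.

How it is judged:
On the way, in this order (a step that is already met when the one before it is completed fails the run):
1. the cap is lifted clear of the bench with both tabs pinched (height (world z) of cap_seat above 0.05 m and value of joint each of tab_a, tab_b above 0.004 m), for 0.1 s.
2. the cap is pressed home in the barrel (flange within 2 mm of the rim) with both tabs still pinched (z of cap_seat in the frame of rim between -0.003 and 0.002 m and distance between cap_seat and rim below 0.005 m and value of joint each of tab_a, tab_b above 0.004 m), for 0.1 s.
At the end, for the whole second after the job is handed in: The cap sits square in the barrel (within 4 degrees), its flange within 4 mm of the rim and its seat point within 6 mm of the rim's centre, both tabs sprung out to within 2 mm of free (hooks under the lip), at rest and let go (distance between cap_seat and rim below 0.006 m and z of cap_seat in the frame of rim between -0.002 and 0.004 m and angle between the z axis of cap_seat and the z axis of rim, either way round below 0.07 rad and value of joint each of tab_a, tab_b below 0.002 m and linear speed of cap below 0.02 m/s); the robot touches nothing.
It fails at once if the reader is pressed with more than 60 N (contact force between reader and anything else above 60 N).
It fails at once if the puck, stone, cup or tape roll is shifted by more than 30 mm (distance of any of puck, stone, cup, tape from where it was at the start of the episode above 0.03 m).
It also fails if it takes over 50 s, if anything falls off the work surface, if the arm or the gripper's body presses on something with over 40 N, if the wrist force passes 120 N, or if a joint passes its speed limit or range.

ROBOT

A 6-joint arm with a two-finger parallel gripper is mounted at the origin on a cart in front of the work surface, level with it; the furniture and walls round the work are solid. World frame = base frame: x ahead of the robot, y to its left, z up, the work surface at z = 0. Lengths are in m, angles in rad, forces in N, time in s.
With the tool pointing down it reaches from about 0.25 to 0.725 m from the base axis. Payload 4 kg.
Tool frame: the origin (TCP) lies at the very end of the fingers, on their centre line; the grasp point (between the pads) lies 19 mm behind it; z points along the fingers, y is the line along which they close (so a half turn about z gives the same grasp; the last joint's range is limited). The gripper opens to 85 mm and grips with 20 to 120 N. Pads are 22 mm wide; open, the fingers measure 114 mm over their backs; the gripper's body (76 mm by 85 mm) begins 54 mm behind the grasp point. The pads swing forward as they close: fully open they stand 13 mm farther back than shut.
Start: joints at [-1.146, 0.241, 0.005, 1.335, 0, 1.571], TCP at [0.206, -0.456, 0.231] pointing down, gripper open.
Joint ranges: [-2.72, 2.72], [-1.05, 1.87], [-1.09, 1.28], [-1.99, 2.15], [-1.42, 1.44], [-3.14, 3.14]. Speed limits (rad/s): [2.79, 2.79, 3.14, 3.14, 3.14, 3.14].

INTERFACE

Orientations are given as a unit quaternion [x, y, z, w].
In Python, from workcell import bot, vision, workorder gives the robot as it stands.
- The arm moves only by the shell command python3 -m creep 'ROWS' [OPENING]. ROWS is JSON, a list of rows, each a list of 2 entries, a list of its own where there are three numbers: the shift along the tool's x, y, z in mm, then the turn, a rotation vector about the tool's x, y, z in rad. In form: [[[dx, dy, dz], [wx, wy, wz]], ...]. A call has 1 to 12 rows; each row shifts and turns the commanded pose from where the row before left it, along the tool's axes as they then stand; what a row does not reach is not made up. A row lasts 1/8 s, in which the tool goes at most 62.5 mm and 10.7 degrees, less where a joint would pass 70% of its speed; a pose out of reach is approached as far as the arm can. A call is refused whole if a number of a shift passes 62.5 or a number of a turn 0.188, either way. A call with a gripper value outside its range is refused whole. OPENING is the finger opening in mm, from 0 to 85.4, set as the call begins (- or left out, the last holds). The fingers move at their own pace and stop on an object; the grip force is fixed at half the most. Time passes only in rows, so rows that do not move let the fingers close. It gives the time, the measured TCP pose, the force, the opening and the grip force at its end, in the units of the state.
- bot.get_obs(): the state, without advancing time (a new reading comes with each control period).
- vision.camera(name): name is "scene" or "top"; returns a dict with "image" (400x640x3 uint8, blue, green, red), "z_map" (400x640 float32, m along the optical axis (not along the pixel's ray), 0 where there is no reading), "K" (3x3 intrinsics, pixels), "k1" (the pictures are not rectified: a ray, as slopes to the right and down, at radius r is drawn at 1 + k1 r^2 times it, then the intrinsics apply), "rvec" (rotation vector, rad) and "tvec" (3), from world to camera coordinates, as OpenCV has them. Camera axes: x right, y down, z forward; pixel columns grow to the right and rows downward; lengths in m; the calibration is good to about 2 mm. A picture is of the moment at which its call begins.
- workorder.job_done(): hands the job in; it is judged then, once.
Trained networks look in a picture, given as the dict that the camera call returned (one of the last four; its "shot" number tells which), for a name from the list of things; names that differ only in an ending like _2 or _b are one class to them, and where a whole thing is asked for, a point or a joint stands for the part that bears it (a point fixed in the world has none). Each returns a list of dicts, best first, with "score" (0 to 1); they miss things now and then, are a little off and sometimes report something else, mostly with a low value. They report only what shows in the picture. A call takes as long as a camera call. They do not tell look-alikes from the thing itself.
- vision.spot_in(picture, query): "position" ([column, row] in pixels, amid what is visible of it).
- vision.place_of(picture, query): "position" ([column, row] in pixels: a listed point, or the origin of a listed thing).
The state is a dict: "clock": time; "joint_pos": joint angles; "joint_vel": joint speeds; "tau": joint torques, N m; "eef_pos": TCP position; "tool_rot": TCP orientation; "ft_force": force on the tool from outside, world axes, zero at the start; "ft_torque": the same for the moment, N m; "grip_width": finger opening in m; "grasp_force": force on a finger pad.
Only numpy, scipy, OpenCV 4.12 (cv2) and the standard library are available. Lean on these libraries where they do the work, as an engineer would, in place of code of your own. Each camera call takes 0.05 s, during which the arm holds its last target. There are 200 camera calls.

## Working session

There is one attempt and no reset: what is moved stays moved. The work goes in short steps, Python scripts to look and compute and a shell command to move; the robot and the scene stay as the last step left them, time stands still between calls to the robot, and variables do not carry over. Pictures are saved under pics/ and viewed, at most 10 in all, crops included, and the job is handed in when it is done.

```bash
mkdir -p pics; ls; cat > h.py <<'E'
import numpy as np, cv2
from scipy.spatial.transform import Rotation as R
from workcell import bot, vision, workorder
def cam(n):
    c=vision.camera(n); c['R']=cv2.Rodrigues(np.array(c['rvec'],float))[0]; c['t']=np.array(c['tvec'],float).ravel(); c['K']=np.array(c['K']); return c
def slopes(c,px):
    px=np.atleast_2d(np.array(px,float)); K=c['K']
    return cv2.undistortPoints(px.reshape(-1,1,2),K,np.array([c['k1'],0,0,0.])).reshape(-1,2)
def ray(c,px):
    s=slopes(c,px); d=np.c_[s,np.ones(len(s))]@c['R']; return -c['R'].T@c['t'], d
def at_z(c,px,z):
    o,d=ray(c,px); return o+d*((z-o[2])/d[:,2:])
def at_depth(c,px):
    px=np.atleast_2d(px); o,d=ray(c,px); i=np.round(px).astype(int); return o+d*c['z_map'][i[:,1],i[:,0]][:,None]
def cloud(c):
    v,u=np.nonzero(c['z_map']>0); p=np.c_[u,v]; return at_depth(c,p),c['image'][v,u],p
def proj(c,P):
    return cv2.projectPoints(np.atleast_2d(np.array(P,float)),c['R'],c['t'],c['K'],np.array([c['k1'],0,0,0.]))[0].reshape(-1,2)
def tri(c1,p1,c2,p2):
    o1,d1=ray(c1,p1);o2,d2=ray(c2,p2);d1=d1[0];d2=d2[0]
    k=np.linalg.lstsq(np.c_[d1,-d2],o2-o1,rcond=None)[0]; a=o1+k[0]*d1;b=o2+k[1]*d2
    return (a+b)/2,np.linalg.norm(a-b)
E
python3 - <<'E'
from h import *
for n in ('scene','top'):
    c=cam(n); cv2.imwrite(f'pics/{n}0.png',c['image'])
    print(n,'cam at',(-c['R'].T@c['t']).round(3))
    for q in ('cap_centre','rim','reader','puck','stone','cup','tape','tab_a'):
        print(q,[(np.round(r['position'],1).tolist(),round(r['score'],2),at_depth(c,r['position'])[0].round(3).tolist()) for r in vision.place_of(c,q)[:4]])
E
```

```text
pics
scene cam at [-0.283  0.572  1.031]
cap_centre [([243.7, 323.5], 0.88, [0.329, 0.293, 0.049]), ([273.5, 238.9], 0.74, [0.522, 0.086, 0.025]), ([216.0, 287.5], 0.7, [-0.283, 0.572, 1.031])]
rim [([323.9, 160.7], 0.64, [0.613, -0.151, 0.119]), ([324.4, 160.7], 0.22, [0.612, -0.152, 0.119])]
reader [([316.0, 192.2], 0.81, [0.613, -0.124, 0.013])]
puck [([282.8, 270.4], 0.57, [0.413, 0.131, 0.033])]
stone [([219.3, 252.5], 0.65, [0.576, 0.22, 0.012]), ([397.6, 171.2], 0.4, [0.524, -0.367, 0.034])]
cup [([257.2, 205.1], 0.88, [0.652, 0.053, 0.031]), ([216.8, 291.7], 0.49, [0.464, 0.289, 0.018])]
tape [([217.1, 292.0], 0.37, [0.464, 0.289, 0.017]), ([255.5, 205.3], 0.16, [0.657, 0.056, 0.027])]Traceback (most recent call last):
  File "<stdin>", line 6, in <module>
ValueError: it knows: barrel, cap_centre, cap_seat, cup, puck, reader, rim, seal, stone, tape
```

```bash
python3 - <<'E'
from h import *
c=cam('top'); cv2.imwrite('pics/top0.png',c['image'])
print('cam at',(-c['R'].T@c['t']).round(3))
for q in ('cap_centre','cap_seat','rim','reader','puck','stone','cup','tape'):
    print(q,[(np.round(r['position'],1).tolist(),round(r['score'],2),at_depth(c,r['position'])[0].round(3).tolist()) for r in vision.place_of(c,q)[:4]])
a=cv2.imread('pics/scene0.png')
cv2.imwrite('pics/both.png',np.vstack([cv2.resize(a[100:400,100:500],(400,300)),c['image'][50:350,120:520]]))
E
```

```text
cam at [ 0.395 -0.048  1.436]
cap_centre [([214.6, 250.3], 0.86, [0.355, 0.279, 0.032]), ([272.7, 200.6], 0.75, [0.533, 0.081, 0.023]), ([338.2, 177.3], 0.64, [0.606, -0.146, 0.11]), ([214.6, 217.8], 0.57, [0.469, 0.283, 0.031])]
cap_seat [([213.6, 252.5], 0.59, [0.348, 0.281, 0.035]), ([267.5, 200.6], 0.59, [0.533, 0.1, 0.019]), ([213.0, 215.3], 0.55, [0.478, 0.293, 0.013])]
rim [([338.4, 174.8], 0.96, [0.613, -0.146, 0.117]), ([338.2, 179.2], 0.46, [0.598, -0.145, 0.119])]
reader [([337.1, 174.6], 0.75, [0.614, -0.142, 0.116]), ([404.6, 194.0], 0.36, [0.565, -0.398, -0.001])]
puck [([265.1, 230.3], 0.45, [0.427, 0.104, 0.035])]
stone [([239.4, 184.9], 0.61, [0.588, 0.201, 0.022])]
cup [([285.0, 158.5], 0.71, [0.692, 0.042, -0.008])]
tape [([406.1, 193.2], 0.77, [0.568, -0.402, 0.002])]
```

View pics/scene0.png

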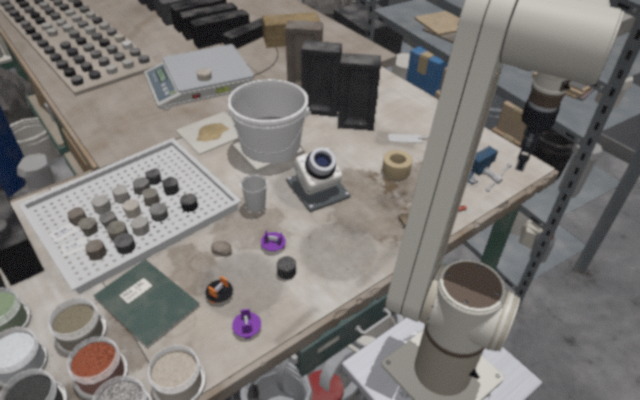

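View pics/top0.png

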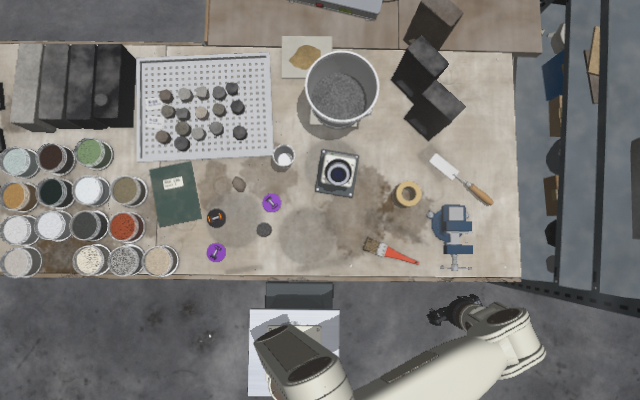

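The scene picture shows three cap-shaped things. Two are purple, at scene (272,241) / top (271,203) and scene (246,323) / top (216,253). The one at scene (219,289) / top (216,217) is black with orange tabs, so it fits the description. I'll confirm it in a crop and measure it together with the rim.

```bash
python3 - <<'E'
from h import *
s=cam('scene'); t=cam('top')
a=cv2.resize(s['image'][262:316,180:260],(800,540),interpolation=cv2.INTER_CUBIC)[:, :]
a=cv2.resize(s['image'][264:314,182:257],None,fx=5,fy=5,interpolation=cv2.INTER_CUBIC)
b=cv2.resize(t['image'][192:242,179:254],None,fx=5,fy=5,interpolation=cv2.INTER_CUBIC)
d=cv2.resize(s['image'][140:215,285:360],None,fx=4,fy=4,interpolation=cv2.INTER_CUBIC)
e=cv2.resize(t['image'][140:205,305:375],None,fx=4,fy=4,interpolation=cv2.INTER_CUBIC)
W=np.zeros((570,780,3),np.uint8); W[:250,:375]=a; W[:250,385:760]=b; W[260:560,:300]=d; W[260:520,385:665]=e
cv2.imwrite('pics/crop.png',W)
def orange(c,box):
    P,col,px=cloud(c); hsv=cv2.cvtColor(c['image'],cv2.COLOR_BGR2HSV)[px[:,1],px[:,0]]
    m=(px[:,0]>box[0])&(px[:,0]<box[1])&(px[:,1]>box[2])&(px[:,1]<box[3])&(hsv[:,1]>140)&(hsv[:,2]>90)&(hsv[:,0]<20)
    return P[m],px[m]
for c,bx in((s,(195,245,268,312)),(t,(195,235,198,238))):
    P,px=orange(c,bx); print(len(P),P.mean(0).round(4)); print(np.c_[px,P.round(3)][:60].tolist())
# black region in top
for c,bx in((s,(195,245,268,312)),(t,(195,235,198,238))):
    P,col,px=cloud(c); m=(px[:,0]>bx[0])&(px[:,0]<bx[1])&(px[:,1]>bx[2])&(px[:,1]<bx[3])&(P[:,2]>.008)
    Q=P[m]; print('cap cloud',len(Q),Q.min(0).round(3),Q.max(0).round(3),np.median(Q,0).round(3))
r1=vision.place_of(s,'rim')[0]['position'];r2=vision.place_of(t,'rim')[0]['position']
print('rim tri',tri(s,r1,t,r2),r1,r2)
c1=[r['position'] for r in vision.place_of(s,'cap_centre')];c2=[r['position'] for r in vision.place_of(t,'cap_centre')]
print(c1,c2)
for x in c1:print('s',at_z(s,x,.023).round(4))
for x in c2:print('t',at_z(t,x,.023).round(4))
# reader box cloud
P,col,px=cloud(t); m=(abs(P[:,0]-.62)<.12)&(abs(P[:,1]+.145)<.1)&(P[:,2]>.02)
np.save('rd.npy',np.c_[P[m],col[m]]); Q=P[m]; print(len(Q),Q.min(0).round(3),Q.max(0).round(3))
P,col,px=cloud(s); m=(abs(P[:,0]-.62)<.12)&(abs(P[:,1]+.145)<.1)&(P[:,2]>.02)
np.save('rs.npy',np.c_[P[m],col[m]])
E
```

```text
100 [0.4654 0.2876 0.0306]
[[221.0, 277.0, 0.478, 0.267, 0.044], [221.0, 278.0, 0.478, 0.267, 0.04], [222.0, 278.0, 0.476, 0.265, 0.041], [223.0, 278.0, 0.477, 0.262, 0.037], [221.0, 279.0, 0.479, 0.267, 0.035], [222.0, 279.0, 0.475, 0.266, 0.038], [223.0, 279.0, 0.474, 0.264, 0.038], [224.0, 279.0, 0.469, 0.263, 0.042], [221.0, 280.0, 0.481, 0.266, 0.028], [222.0, 280.0, 0.477, 0.266, 0.032], [223.0, 280.0, 0.474, 0.264, 0.035], [224.0, 280.0, 0.47, 0.264, 0.038], [225.0, 280.0, 0.466, 0.262, 0.041], [221.0, 281.0, 0.48, 0.268, 0.027], [222.0, 281.0, 0.478, 0.266, 0.028], [223.0, 281.0, 0.474, 0.265, 0.031], [224.0, 281.0, 0.472, 0.263, 0.032], [225.0, 281.0, 0.468, 0.262, 0.035], [226.0, 281.0, 0.463, 0.262, 0.04], [223.0, 282.0, 0.474, 0.265, 0.027], [224.0, 282.0, 0.475, 0.262, 0.024], [225.0, 282.0, 0.464, 0.264, 0.037], [226.0, 282.0, 0.465, 0.261, 0.034], [224.0, 283.0, 0.47, 0.265, 0.027], [225.0, 283.0, 0.467, 0.263, 0.029], [226.0, 283.0, 0.463, 0.263, 0.033], [227.0, 283.0, 0.461, 0.261, 0.033], [224.0, 284.0, 0.474, 0.264, 0.019], [225.0, 284.0, 0.465, 0.265, 0.029], [226
[... 2063 characters left out ...]
, 0.041], [209.0, 221.0, 0.457, 0.299, 0.043], [210.0, 221.0, 0.457, 0.295, 0.045], [211.0, 221.0, 0.458, 0.298, 0.019]]
cap cloud 550 [0.362 0.249 0.009] [0.501 0.347 0.048] [0.462 0.283 0.018]
cap cloud 348 [0.44  0.249 0.008] [0.536 0.357 0.05 ] [0.475 0.287 0.017]
rim tri (array([ 0.61442711, -0.15441519,  0.12729634]), np.float64(0.005636112017279545)) [325.7, 157.7] [340.5, 173.4]
[[242.8, 324.1], [215.3, 288.4], [272.4, 239.1]] [[215.3, 248.6], [271.3, 203.0], [215.6, 219.2]]
s [[0.345  0.2881 0.023 ]]
s [[0.4713 0.2885 0.023 ]]
s [[0.5246 0.0877 0.023 ]]
t [[0.3608 0.2789 0.023 ]]
t [[0.5241 0.0856 0.023 ]]
t [[0.4642 0.2813 0.023 ]]
1019 [ 0.581 -0.209  0.022] [ 0.704 -0.087  0.15 ]
```

View pics/crop.png

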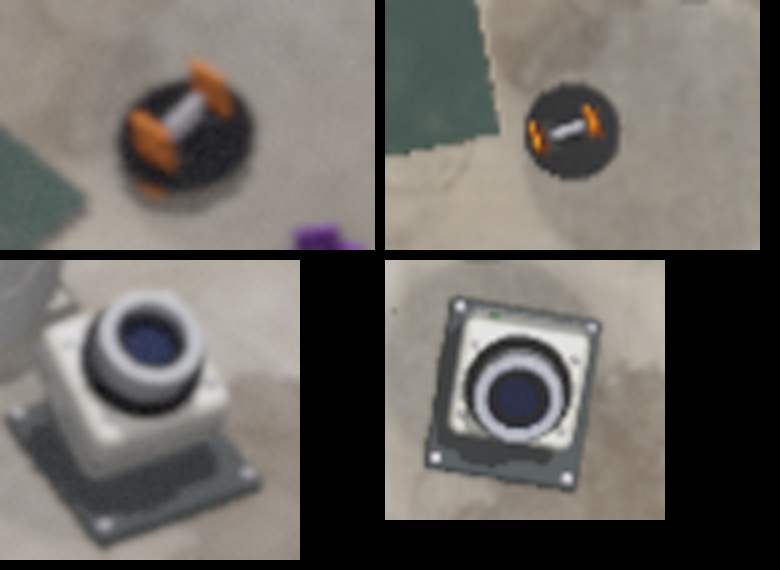

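The crop confirms it: the black cap with orange tabs is at top (216,218) / scene (219,289), and the barrel mouth is at top (338,174) / scene (322,162). Next I fit the cap pose, the reader's heading and the rim.

```bash
cat >> h.py <<'E'
from scipy.optimize import minimize
def samp(c,P):
    g=cv2.GaussianBlur(cv2.cvtColor(c['image'],cv2.COLOR_BGR2GRAY),(3,3),0).astype(np.float32)
    p=proj(c,P).astype(np.float32); return cv2.remap(g,p[:,0].reshape(-1,1),p[:,1].reshape(-1,1),cv2.INTER_LINEAR).mean()
def circ(o,Rm,r,n=72):
    a=np.linspace(0,2*np.pi,n,endpoint=False); return o+r*(np.c_[np.cos(a),np.sin(a),0*a]@Rm.T)
E
python3 - <<'E'
from h import *
s=cam('scene'); t=cam('top')
# cap: flange disc dark centre (z=.018) in each view
def disc(c,box,z):
    g=cv2.cvtColor(c['image'],cv2.COLOR_BGR2GRAY).astype(float)
    def f(x):
        o=np.array([x[0],x[1],z]); return samp(c,circ(o,np.eye(3),.031))-samp(c,circ(o,np.eye(3),.038))
    r=min((minimize(f,[x0,y0],method='Nelder-Mead') for x0 in(.46,.47) for y0 in(.28,.29)),key=lambda r:r.fun); return r.x.round(4),r.fun
print('flange',disc(s,0,.018),disc(t,0,.018))
for c,bx in((s,(195,245,268,312)),(t,(195,235,198,238))):
    P,col,px=cloud(c); hsv=cv2.cvtColor(c['image'],cv2.COLOR_BGR2HSV)[px[:,1],px[:,0]]
    m=(px[:,0]>bx[0])&(px[:,0]<bx[1])&(px[:,1]>bx[2])&(px[:,1]<bx[3])&(hsv[:,1]>140)&(hsv[:,2]>90)&(hsv[:,0]<20)&(P[:,2]>.024)
    Q=P[m]; a=Q[Q[:,1]>.283].mean(0); b=Q[Q[:,1]<.283].mean(0); print('tabs',a.round(4),b.round(4),'yaw of b->a',np.degrees(np.arctan2(*(a-b)[[1,0]])),np.linalg.norm((a-b)[:2]))
# reader yaw by plate screws in top view
px=np.array([[460,306],[592,327],[434,457],[567,478]],float); px=(px-[385,260])/4+[305,140]
W=at_z(t,px,.008); print(W.round(4))
v=(W[2]+W[3]-W[0]-W[1])/2; w=(W[0]+W[2]-W[1]-W[3])/2; a1=np.arctan2(v[1],v[0]); a2=np.arctan2(w[1],w[0])+np.pi/2
print('heading deg',np.degrees(a1),np.degrees(a2),np.linalg.norm(v),np.linalg.norm(w))
# rim
def rimR(h): 
    z=np.array([np.cos(h)*np.sin(.4363),np.sin(h)*np.sin(.4363),np.cos(.4363)]); y=np.cross(z,[-np.cos(h),-np.sin(h),0]); y/=np.linalg.norm(y); return np.c_[np.cross(y,z),y,z]
h=(a1+a2)/2; Rm=rimR(h)
def score(c,o): return sum(samp(c,circ(o,Rm,r)) for r in(.029,.032,.035))/3-.5*samp(c,circ(o,Rm,.0245))-.5*samp(c,circ(o,Rm,.0395))
for cs in((s,t),(s,),(t,)):
    for z in ((None,) if len(cs)==2 else (.125,.132,.14)):
        f=(lambda x:-sum(score(c,x) for c in cs)) if z is None else (lambda x:-sum(score(c,np.array([x[0],x[1],z])) for c in cs))
        r=min((minimize(f,x0+np.array(d)[:len(x0)],method='Nelder-Mead') for x0 in [np.array([.612,-.152,.13][:3 if z is None else 2])] for d in([0,0,0],[.006,0,.004],[-.006,.004,-.004])),key=lambda r:r.fun); print('rim',len(cs),z,r.x.round(4),round(r.fun,1))
print(Rm.round(3).tolist()); o=bot.get_obs(); print(o['clock'],o['eef_pos'],R.from_quat(o['tool_rot']).as_matrix().round(3).tolist(),o['grip_width'])
E
```

```text
flange (array([0.4645, 0.2836]), np.float64(-53.524566650390625)) (array([0.4691, 0.2821]), np.float64(-56.28209686279297))
tabs [0.4581 0.3019 0.0358] [0.4703 0.2639 0.0339] yaw of b->a 107.85792227642041 0.03991083503231292
tabs [0.4637 0.299  0.0421] [0.4757 0.261  0.0427] yaw of b->a 107.61671914811464 0.03985329200574106
[[ 0.7166 -0.1003  0.008 ]
 [ 0.6989 -0.2211  0.008 ]
 [ 0.5773 -0.0779  0.008 ]
 [ 0.5597 -0.1984  0.008 ]]
heading deg 170.79651100142866 171.66030216342637 0.1410327104953622 0.1219818928230675
rim 2 None [ 0.6133 -0.144   0.1293] -101.2
rim 1 0.125 [ 0.6168 -0.1484] -41.8
rim 1 0.132 [ 0.61   -0.1431] -41.6
rim 1 0.14 [ 0.6021 -0.1368] -41.1
rim 1 0.125 [ 0.6145 -0.1437] -61.8
rim 1 0.132 [ 0.6134 -0.1431] -61.6
rim 1 0.14 [ 0.6121 -0.1426] -61.2
[[0.896, 0.152, -0.418], [-0.138, 0.988, 0.064], [0.423, 0.0, 0.906]]
1.25 [ 0.20605751 -0.45555413  0.2312952 ] [[0.911, 0.412, -0.0], [0.412, -0.911, 0.0], [-0.0, -0.0, -1.0]] 0.08534518552874122
```

```bash
python3 -m creep '[[[0,0,0],[0,0,-0.178]],[[0,0,0],[0,0,-0.178]],[[0,0,0],[0,0,-0.178]],[[0,0,0],[0,0,-0.178]],[[0,0,0],[0,0,-0.178]],[[0,0,0],[0,0,-0.178]],[[0,0,0],[0,0,-0.178]],[[0,0,0],[0,0,-0.178]],[[0,0,0],[0,0,-0.178]],[[0,0,0],[0,0,-0.178]],[[0,0,0],[0,0,-0.178]],[[0,0,0],[0,0,-0.178]]]' 70
python3 -m creep '[[[0,0,0],[0,0,-0.178]],[[0,0,0],[0,0,-0.178]],[[0,0,0],[0,0,-0.178]],[[0,0,0],[0,0,-0.178]],[[0,0,0],[0,0,-0.178]],[[-33.8,44.6,0],[0,0,0]],[[-33.8,44.6,0],[0,0,0]],[[-33.8,44.6,0],[0,0,0]],[[-33.8,44.6,0],[0,0,0]],[[-33.8,44.6,0],[0,0,0]],[[-33.8,44.6,0],[0,0,0]]]'
python3 -m creep '[[[-33.8,44.6,0],[0,0,0]],[[-33.8,44.6,0],[0,0,0]],[[-33.8,44.6,0],[0,0,0]],[[-33.8,44.6,0],[0,0,0]],[[-33.8,44.6,0],[0,0,0]],[[-33.8,44.6,0],[0,0,0]],[[-33.8,44.6,0],[0,0,0]],[[-33.8,44.6,0],[0,0,0]],[[0,0,50],[0,0,0]],[[0,0,50],[0,0,0]],[[0,0,30],[0,0,0]],[[0,0,0],[0,0,0]]]'
```

```text
clock: 2.75
eef_pos: [0.2061, -0.4556, 0.2313]
tool_rot: [0.284, 0.959, 0.0, -0.0]
ft_force: [0.5, 0.8, 0.2]
grip_width: 0.0698
grasp_force: 0.0
clock: 4.12
eef_pos: [0.3182, -0.1374, 0.2316]
tool_rot: [-0.154, 0.988, -0.0, 0.001]
ft_force: [-0.2, 0.0, -0.4]
grip_width: 0.0698
grasp_force: 0.0
clock: 5.62
eef_pos: [0.4647, 0.282, 0.0987]
tool_rot: [-0.154, 0.988, -0.001, -0.003]
ft_force: [-0.0, 0.3, -0.3]
grip_width: 0.0699
grasp_force: 0.0
```

```bash
python3 - <<'E'
from h import *
s=cam('scene'); t=cam('top'); o=bot.get_obs(); print(np.array(o['eef_pos']).round(4),R.from_quat(o['tool_rot']).as_matrix().round(3).tolist())
W=np.zeros((480,800,3),np.uint8)
for k,(c,(u,v)) in enumerate(((s,(218,280)),(t,(216,212)))):
    im=cv2.resize(c['image'][v-40:v+40,u-33:u+33],None,fx=6,fy=6,interpolation=cv2.INTER_CUBIC)
    for P,col in((o['eef_pos'],(0,0,255)),([.467,.2825,.018],(0,255,0)),([.467,.2825,.046],(255,255,0))):
        p=(proj(c,P)[0]-[u-33,v-40]+.5)*6; cv2.circle(im,tuple(int(x) for x in p),3,col,-1)
    W[:,400*k:400*k+396]=im
cv2.imwrite('pics/above.png',W)
E
```

```text
[0.4674 0.2835 0.1022] [[-0.953, -0.304, 0.001], [-0.304, 0.953, 0.0], [-0.001, 0.0, -1.0]]
```

View pics/above.png

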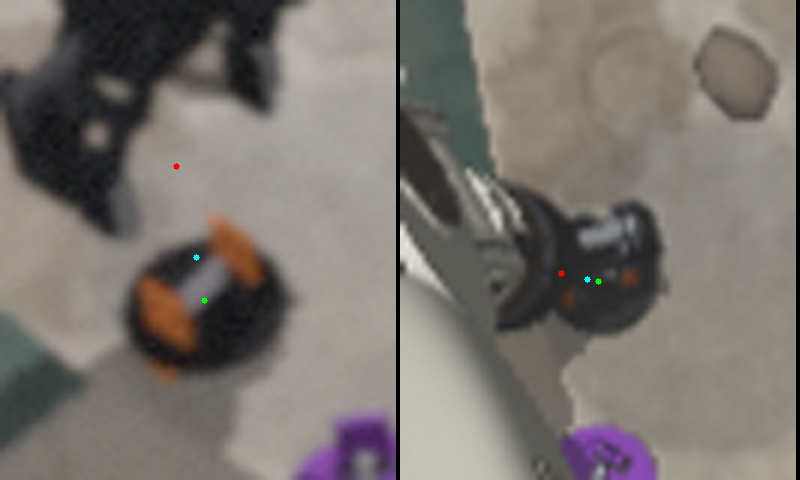

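The scene half shows the fingers straddling the tabs, with the cap at about (207,300) in the crop. In the top half the black flange lies around (605,275). Both agree with the measured pose to 2–3 mm, so I descend and pinch.

```bash
python3 -m creep '[[[0,-1,30],[0,0,0]],[[0,0,30],[0,0,0]],[[0,0,15],[0,0,0]],[[0,0,5],[0,0,0]],[[0,0,0],[0,0,0]],[[0,0,0],[0,0,0]]]'
python3 -m creep '[[[0,0,0],[0,0,0]],[[0,0,0],[0,0,0]],[[0,0,0],[0,0,0]],[[0,0,0],[0,0,0]],[[0,0,0],[0,0,0]],[[0,0,0],[0,0,0]]]' 20
```

```text
clock: 6.48
eef_pos: [0.468, 0.2828, 0.0225]
tool_rot: [-0.154, 0.988, 0.0, 0.001]
ft_force: [-0.1, 0.6, -0.6]
grip_width: 0.0696
grasp_force: 0.0
clock: 7.22
eef_pos: [0.4679, 0.2827, 0.0234]
tool_rot: [-0.154, 0.988, 0.0, 0.001]
ft_force: [-2.2, -0.8, 10.7]
grip_width: 0.0276
grasp_force: 60.7
```

```bash
python3 -m creep '[[[0,0,-20],[0,0,0]],[[0,0,-40],[0,0,0]],[[0,0,-40],[0,0,0]],[[0,0,-30],[0,0,0]],[[0,0,0],[0,0,0]]]'
python3 - <<'E'
from h import *
s=cam('scene'); t=cam('top'); o=bot.get_obs(); print(np.array(o['eef_pos']).round(4),o['ft_torque'],o['grip_width'])
W=np.zeros((480,800,3),np.uint8)
p=proj(s,o['eef_pos'])[0].astype(int)
for k,(c,(u,v)) in enumerate(((s,p),(t,proj(t,o['eef_pos'])[0].astype(int)))):
    im=cv2.resize(c['image'][v-40:v+40,u-33:u+33],None,fx=6,fy=6,interpolation=cv2.INTER_CUBIC)
    W[:,400*k:400*k+396]=im
cv2.imwrite('pics/lift.png',W)
E
```

```text
clock: 7.85
eef_pos: [0.4687, 0.2833, 0.1539]
tool_rot: [-0.154, 0.988, 0.001, 0.003]
ft_force: [0.3, 0.4, -1.6]
grip_width: 0.0276
grasp_force: 59.8
[0.4667 0.282  0.1506] [-0.08410641  0.03379072 -0.01276823] 0.027746991195291625
```

View pics/lift.png

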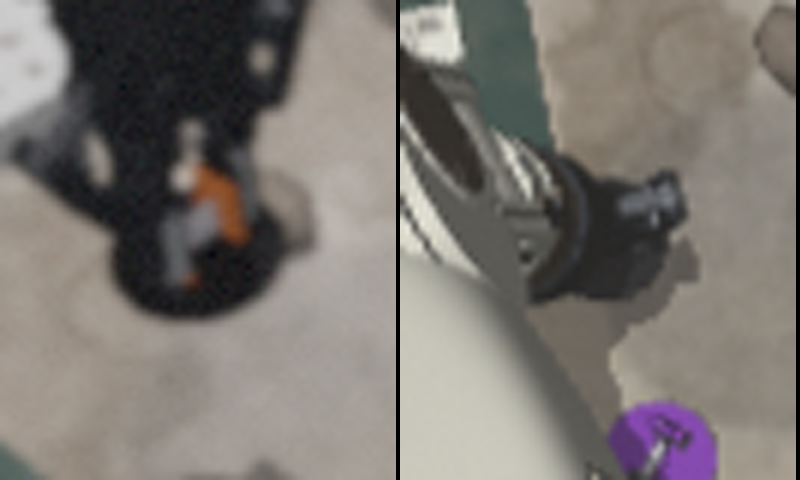

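The scene half shows the cap off the bench at (195,250), hanging in the fingers with its tabs pinched. I carry it above the reader and tilt it to the barrel's axis.

```bash
python3 -m creep '[[[0,0,-40],[0,0,0]],[[0,0,-40],[0,0,0]],[[2,-40,0],[0,0,0]],[[2,-50,0],[0,0,0]],[[2,-50,0],[0,0,0]],[[2,-50,0],[0,0,0]],[[2,-50,0],[0,0,0]],[[2,-50,0],[0,0,0]],[[2,-50,0],[0,0,0]],[[2,-50,0],[0,0,0]],[[0,-47.5,0],[0,0,0]]]'
python3 -m creep '[[[0,0,0],[0.0647,-0.1303,0]],[[0,0,0],[0.0647,-0.1303,0]],[[0,0,0],[0.0647,-0.1303,0]],[[0,0,0],[0,0,0]],[[0,0,0],[0,0,0]]]'
cat >> h.py <<'E'
RIM=np.array([.6133,-.144,.1293]); h_=np.radians(171.2)
ZR=np.array([np.cos(h_)*np.sin(.4363),np.sin(h_)*np.sin(.4363),np.cos(.4363)])
YR=np.cross(ZR,[-np.cos(h_),-np.sin(h_),0]); YR/=np.linalg.norm(YR); RR=np.c_[np.cross(YR,ZR),YR,ZR]
def show(name,seat=.0094,rim=RIM,half=(33,40)):
    s=cam('scene'); t=cam('top'); o=bot.get_obs(); T=R.from_quat(o['tool_rot']).as_matrix(); p0=np.array(o['eef_pos'])
    S=p0+T[:,2]*seat; q=RR.T@(S-rim)
    print('clock',o['clock'],'tcp',p0.round(4),'seat in rim mm',(q*1e3).round(1),'angle',np.degrees(np.arccos(-T[:,2]@ZR)).round(2),'F in tool',(T.T@np.array(o['ft_force'])).round(1),'w',round(o['grip_width'],4))
    print('rim seat err in tool mm',(T.T@(rim-S)*1e3).round(1),'tilt fix rotvec tool',(T.T@np.cross(T[:,2],-ZR)).round(3))
    W=np.zeros((480,800,3),np.uint8)
    for k,c in enumerate((s,t)):
        u,v=proj(c,S*.5+rim*.5)[0].astype(int)
        im=cv2.resize(c['image'][v-40:v+40,u-33:u+33],None,fx=6,fy=6,interpolation=cv2.INTER_CUBIC)
        def dr(P,col):
            for x in (proj(c,P)-[u-33,v-40]+.5)*6: cv2.circle(im,tuple(int(a) for a in x),1,col,-1)
        dr(circ(rim,RR,.037),(0,255,0)); dr(circ(S,T,.034),(0,0,255))
        W[:,400*k:400*k+396]=im
    cv2.imwrite(f'pics/{name}.png',W); return s,t,S,T
E
python3 -c "
from h import *
show('pre')"
```

```text
clock: 9.32
eef_pos: [0.5842, -0.1409, 0.2286]
tool_rot: [-0.154, 0.988, 0.001, -0.002]
ft_force: [0.7, 0.3, -0.3]
grip_width: 0.0274
grasp_force: 59.8
clock: 9.95
eef_pos: [0.5862, -0.1396, 0.232]
tool_rot: [-0.15, 0.965, -0.065, 0.206]
ft_force: [1.1, -0.1, 0.2]
grip_width: 0.0276
grasp_force: 59.8
clock 10.05 tcp [ 0.588  -0.1399  0.2334] seat in rim mm [20.8  0.2 95.8] angle 0.16 F in tool [0.  1.  0.2] w 0.0275
rim seat err in tool mm [18.9  9.2 95.7] tilt fix rotvec tool [-0.001  0.003  0.   ]
```

View pics/pre.png

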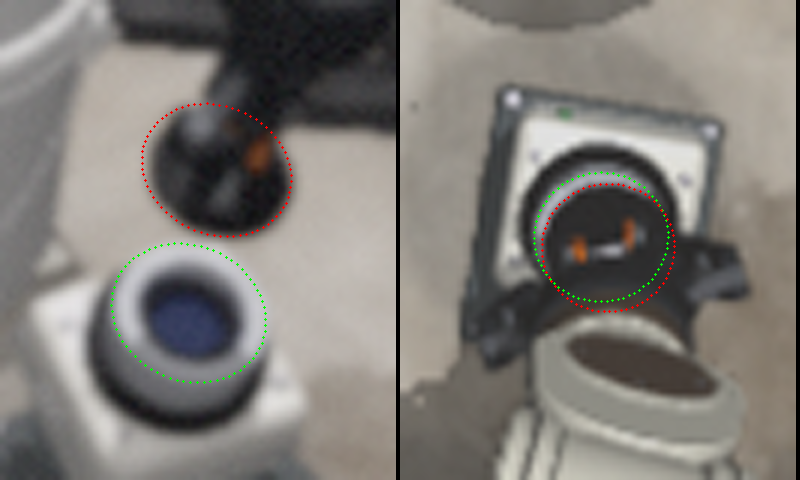

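The scene half shows the cap's flange at (220,170) hanging above the open mouth at (190,312). The projected circles match both to about 1 mm. I'll refine the rim and the cap-in-hand offset once with edge fits.

```bash
cat > fit.py <<'E'
from h import *
s=cam('scene'); t=cam('top')
S0=dict(s,image=cv2.imread('pics/scene0.png')); T0=dict(t,image=cv2.imread('pics/top0.png'))
def mask(c,P,box,k=6):
    p=((proj(c,P)-box[:2]+.5)*k*16).astype(np.int32); m=np.zeros((box[3]*k,box[2]*k),np.uint8)
    cv2.fillConvexPoly(m,cv2.convexHull(p.reshape(-1,1,2)),1,shift=4); return cv2.resize(m.astype(np.float32),(box[2],box[3]),interpolation=cv2.INTER_AREA)
def res(c,o,box):
    g=cv2.cvtColor(c['image'],cv2.COLOR_BGR2GRAY)[box[1]:box[1]+box[3],box[0]:box[0]+box[2]].astype(float)
    top=mask(c,circ(o,RR,.037),box); hole=mask(c,circ(o,RR,.027),box); low=mask(c,circ(o-.005*ZR,RR,.027),box)
    side=mask(c,np.r_[circ(o,RR,.037),circ(o-.006*ZR,RR,.037)],box); out=mask(c,np.r_[circ(o,RR,.041),circ(o-.006*ZR,RR,.041)],box)
    inn=np.minimum(hole,low); A=np.stack([top-hole,hole-inn,inn,side-top,out-side],-1).reshape(-1,5); w=out.ravel()>.5
    # outside band: two greys by side of the centre
    x,*_=np.linalg.lstsq(A[w],g.ravel()[w],rcond=None); r=g.ravel()[w]-A[w]@x; return np.abs(r).mean(),x
def fit(cs,z=None):
    f=lambda x:sum(res(c,np.r_[x,[z]*(z is not None)],b)[0] for c,b in cs)
    r=min((minimize(f,x0[:2 if z else 3],method='Nelder-Mead',options=dict(initial_simplex=None,xatol=2e-4,fatol=1e-3)) for x0 in([.613,-.144,.129],[.609,-.148,.133],[.617,-.141,.126])),key=lambda r:r.fun); return r.x.round(4),round(r.fun,2)
bs=(S0,(300,138,45,50)); bt=(T0,(318,150,42,46))
print('both',fit([bs,bt])); 
for z in(.127,.131,.135): print(z,'scene',fit([bs],z),'top',fit([bt],z))
o=bot.get_obs(); T=R.from_quat(o['tool_rot']).as_matrix(); p0=np.array(o['eef_pos'])
def prof(c,P):
    g=cv2.cvtColor(c['image'],cv2.COLOR_BGR2GRAY).astype(np.float32); p=proj(c,P).astype(np.float32)
    return cv2.remap(g,p[:,0],p[:,1],cv2.INTER_LINEAR).ravel()
def edge(c,x,d=.0074):
    q=p0+T@np.array([x[0],x[1],d]); return -np.clip(prof(c,circ(q,T,.037))-prof(c,circ(q,T,.031)),0,70).mean()
for n,c in(('scene',s),('top',t)):
    G=[(edge(c,(x/1e3,y/1e3)),x,y) for x in np.arange(-6,6.1,.5) for y in np.arange(-6,6.1,.5)]
    print(n,'cap off tool xy mm',[(round(float(a),1),x,y) for a,x,y in sorted(G)[:4]])
E
python3 fit.py
```

```text
both (array([ 0.6117, -0.1435,  0.1323]), np.float64(29.39))
0.127 scene (array([ 0.6174, -0.1493]), np.float64(15.77)) top (array([ 0.6138, -0.1437]), np.float64(11.72))
0.131 scene (array([ 0.6142, -0.1468]), np.float64(15.96)) top (array([ 0.6131, -0.1433]), np.float64(12.29))
0.135 scene (array([ 0.6099, -0.1434]), np.float64(16.15)) top (array([ 0.6118, -0.1433]), np.float64(12.77))
scene cap off tool xy mm [(-56.2, np.float64(0.5), np.float64(0.5)), (-56.0, np.float64(0.5), np.float64(0.0)), (-56.0, np.float64(0.0), np.float64(0.0)), (-55.9, np.float64(1.0), np.float64(0.5))]
top cap off tool xy mm [(-38.4, np.float64(1.0), np.float64(-2.5)), (-38.1, np.float64(0.5), np.float64(-2.5)), (-38.0, np.float64(1.0), np.float64(-2.0)), (-38.0, np.float64(1.5), np.float64(-2.0))]
```

```bash
python3 -m creep '[[[9,4.7,20],[0,0,0]],[[9,4.7,20],[0,0,0]],[[0,0,18],[0,0,0]],[[0,0,0],[0,0,0]],[[0,0,0],[0,0,0]]]'
sed -i 's/^RIM=.*; h_/RIM=np.array([.6122,-.1434,.1323]); h_/; s/S=p0+T\[:,2\]\*seat;/S=p0+T@np.array([.0006,-.0003,seat]);/' h.py
python3 -c "
from h import *
show('near')"
```

```text
clock: 10.78
eef_pos: [0.5922, -0.1401, 0.1711]
tool_rot: [-0.15, 0.965, -0.066, 0.207]
ft_force: [0.1, 0.1, -1.0]
grip_width: 0.0277
grasp_force: 59.8
clock 10.875 tcp [ 0.592  -0.1401  0.1715] seat in rim mm [-2.3 -0.3 34.8] angle 0.13 F in tool [-0.1  0.4  1.3] w 0.0274
rim seat err in tool mm [-2.1 -0.7 34.8] tilt fix rotvec tool [-0.     0.002 -0.   ]
```

View pics/near.png

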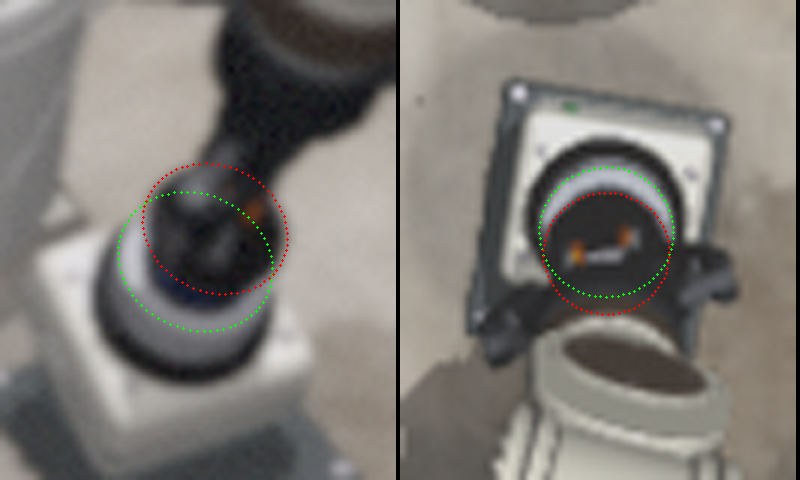

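The scene half shows the cap's flange at (215,228) tracking over the mouth at (195,262), and both circles fit the picture. I average the noisy pose reading, then make the last lateral correction.

```bash
python3 -m creep '[[[-1,-0.3,8],[0,0,0]],[[0,0,6],[0,0,0]],[[0,0,0],[0,0,0]]]'
cat > av.py <<'E'
from h import *
q=[];F=[];A=[]
for i in range(6):
    vision.camera('top'); o=bot.get_obs(); T=R.from_quat(o['tool_rot']).as_matrix(); S=np.array(o['eef_pos'])+T@np.array([.0006,-.0003,.0094])
    q.append(T.T@(RIM-S)*1e3); F.append(T.T@np.array(o['ft_force'])); A.append(T.T@np.cross(T[:,2],-ZR))
print('clock',o['clock'],'to rim, tool mm',np.mean(q,0).round(2),'sd',np.std(q,0).round(1),'F tool',np.mean(F,0).round(1),'tilt',np.mean(A,0).round(4),'w',o['grip_width'])
E
python3 av.py
```

```text
clock: 11.25
eef_pos: [0.5975, -0.1406, 0.157]
tool_rot: [-0.15, 0.965, -0.065, 0.206]
ft_force: [0.7, 0.6, 0.0]
grip_width: 0.0276
grasp_force: 59.8
clock 11.55 to rim, tool mm [-2.54 -1.21 19.89] sd [0.2 0.1 0.2] F tool [ 0.3 -0.1  0.7] tilt [ 0.0008  0.0003 -0.    ] w 0.02775773753359154
```

```bash
python3 -m creep '[[[-2.5,-1.2,0],[0,0,0]],[[0,0,3],[0,0,0]],[[0,0,0],[0,0,0]]]'
python3 -m creep '[[[0,0,3],[0,0,0]],[[0,0,0],[0,0,0]]]'
python3 -m creep '[[[0,0,2],[0,0,0]],[[0,0,0],[0,0,0]]]'
python3 -m creep '[[[0,0,2],[0,0,0]],[[0,0,0],[0,0,0]]]'; python3 av.py
```

```text
clock: 11.92
eef_pos: [0.6016, -0.1412, 0.156]
tool_rot: [-0.15, 0.965, -0.065, 0.206]
ft_force: [-0.3, -0.3, -1.2]
grip_width: 0.0275
grasp_force: 59.8
clock: 12.18
eef_pos: [0.6027, -0.1414, 0.1532]
tool_rot: [-0.15, 0.965, -0.065, 0.206]
ft_force: [-0.2, -0.5, -0.8]
grip_width: 0.0274
grasp_force: 59.8
clock: 12.42
eef_pos: [0.6037, -0.1416, 0.1516]
tool_rot: [-0.15, 0.965, -0.065, 0.206]
ft_force: [0.1, 0.3, -1.5]
grip_width: 0.0272
grasp_force: 59.8
clock: 12.68
eef_pos: [0.6046, -0.1417, 0.1498]
tool_rot: [-0.15, 0.965, -0.065, 0.206]
ft_force: [-1.1, -0.7, -0.7]
grip_width: 0.0276
grasp_force: 59.8
clock 12.975 to rim, tool mm [0.   0.02 9.93] sd [0. 0. 0.] F tool [ 0.5 -0.   1. ] tilt [0.0007 0.0004 0.    ] w 0.027608075778335336
```

```bash
python3 -m creep '[[[0,0,2],[0,0,0]],[[0,0,2],[0,0,0]],[[0,0,0],[0,0,0]]]'; python3 av.py; python3 -m creep '[[[0,0,2],[0,0,0]],[[0,0,2],[0,0,0]],[[0,0,0],[0,0,0]]]'; python3 av.py
```

```text
clock: 13.35
eef_pos: [0.6062, -0.142, 0.1464]
tool_rot: [-0.15, 0.965, -0.065, 0.206]
ft_force: [-1.5, -0.0, -0.0]
grip_width: 0.0274
grasp_force: 60.2
clock 13.65 to rim, tool mm [-0.01  0.04  5.92] sd [0. 0. 0.] F tool [ 0.9  0.6 -0.3] tilt [0.0006 0.0004 0.    ] w 0.027358934363539086
clock: 14.02
eef_pos: [0.608, -0.1423, 0.1426]
tool_rot: [-0.15, 0.965, -0.065, 0.206]
ft_force: [-1.7, 0.3, 0.8]
grip_width: 0.027
grasp_force: 60.3
clock 14.325 to rim, tool mm [0.   0.03 1.79] sd [0. 0. 0.] F tool [ 1.1  0.5 -0.6] tilt [0.0007 0.0004 0.    ] w 0.027461346170740402
```

```bash
python3 -m creep '[[[0,0,2],[0,0,0]],[[0,0,2],[0,0,0]],[[0,0,0],[0,0,0]]]'; python3 -m creep '[[[0,0,2],[0,0,0]],[[0,0,2],[0,0,0]],[[0,0,0],[0,0,0]]]'; python3 av.py
python3 -c "
from h import *
show('in')"
```

```text
clock: 14.7
eef_pos: [0.6095, -0.1425, 0.1393]
tool_rot: [-0.15, 0.965, -0.065, 0.206]
ft_force: [-4.9, 0.6, 4.3]
grip_width: 0.0273
grasp_force: 61.2
clock: 15.08
eef_pos: [0.6104, -0.1426, 0.1377]
tool_rot: [-0.15, 0.965, -0.065, 0.207]
ft_force: [-17.1, 1.0, 18.9]
grip_width: 0.0276
grasp_force: 65.3
clock 15.375 to rim, tool mm [ 0.09  0.1  -3.7 ] sd [0. 0. 0.] F tool [  6.7   3.4 -24.3] tilt [0.0002 0.0011 0.    ] w 0.027291511031126335
clock 15.475 tcp [ 0.6104 -0.1426  0.1377] seat in rim mm [ 0.1 -0.  -3.7] angle 0.06 F in tool [  7.    3.3 -24.6] w 0.0277
rim seat err in tool mm [ 0.1  0.1 -3.7] tilt fix rotvec tool [0.    0.001 0.   ]
```

View pics/in.png

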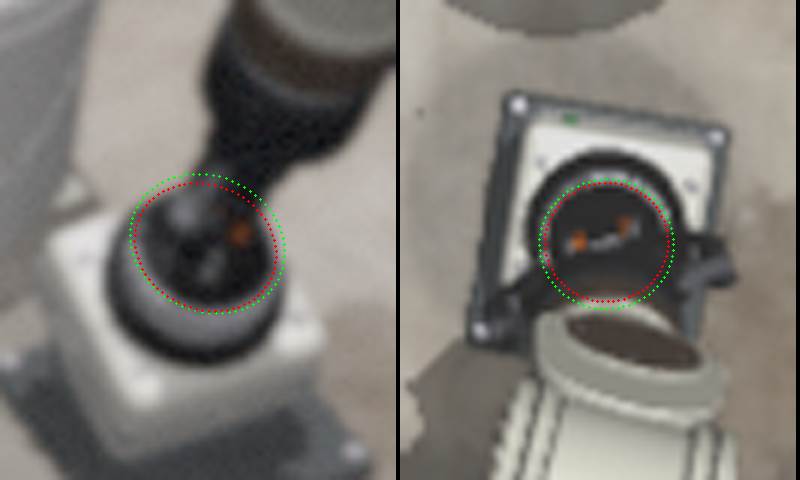

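The scene half shows the flange sitting directly on the barrel at (205,248), with no plug visible. The tool stopped against a firm 24 N, with the seat about 3.7 mm below the first rim estimate, so the cap is home. I open the fingers while the tool is still pressing.

```bash
python3 -m creep '[[[0,0,0],[0,0,0]],[[0,0,0],[0,0,0]],[[0,0,0],[0,0,0]],[[0,0,0],[0,0,0]],[[0,0,0],[0,0,0]]]' 62; python3 av.py
```

```text
clock: 16.1
eef_pos: [0.6114, -0.1427, 0.1353]
tool_rot: [-0.15, 0.965, -0.065, 0.206]
ft_force: [-0.0, -0.2, 0.3]
grip_width: 0.0618
grasp_force: 0.0
clock 16.4 to rim, tool mm [ 0.03  0.02 -6.15] sd [0.  0.  0.1] F tool [-0.1 -0.2  0.3] tilt [0.0007 0.0004 0.    ] w 0.06209801766215155
```

Released, with no residual force. I back straight out along the axis and look.

```bash
python3 -m creep '[[[0,0,-10],[0,0,0]],[[0,0,-20],[0,0,0]],[[0,0,-40],[0,0,0]],[[0,0,-50],[0,0,0]],[[0,0,-50],[0,0,0]],[[0,0,0],[0,0,0]]]'
python3 -m creep '[[[0,60,0],[0,0,0]],[[0,60,0],[0,0,0]],[[0,60,0],[0,0,0]],[[0,0,0],[0,0,0]]]'
cat > chk.py <<'E'
from h import *
s=cam('scene'); t=cam('top'); W=np.zeros((480,800,3),np.uint8)
for k,c in enumerate((s,t)):
    u,v=proj(c,RIM)[0].astype(int); W[:,400*k:400*k+396]=cv2.resize(c['image'][v-30:v+30,u-25:u+25],(396,480),interpolation=cv2.INTER_CUBIC)
    P,col,px=cloud(c); hsv=cv2.cvtColor(c['image'],cv2.COLOR_BGR2HSV)[px[:,1],px[:,0]]
    m=(np.abs(px-[u,v]).max(1)<25)&(hsv[:,1]>130)&(hsv[:,2]>80)&(hsv[:,0]<20); Q=(P[m]-RIM)@RR*1e3
    print(len(Q)); lab=cv2.kmeans(Q.astype(np.float32),2,None,(3,50,.01),5,0)[1].ravel()
    a,b=Q[lab==0].mean(0),Q[lab==1].mean(0); print('tabs in rim mm',a.round(1),b.round(1),'gap',np.linalg.norm((a-b)[:2]).round(1),'top z',np.percentile(Q[:,2],95).round(1))
cv2.imwrite('pics/end.png',W); print(bot.get_obs()['clock'])
E
python3 chk.py
```

```text
clock: 17.15
eef_pos: [0.5416, -0.1324, 0.2963]
tool_rot: [-0.15, 0.963, -0.067, 0.211]
ft_force: [0.2, 0.7, 0.5]
grip_width: 0.0622
grasp_force: 0.0
clock: 17.65
eef_pos: [0.4907, 0.0425, 0.254]
tool_rot: [-0.155, 0.964, -0.064, 0.205]
ft_force: [0.4, -0.8, 0.6]
grip_width: 0.0618
grasp_force: 0.0
81
tabs in rim mm [  5.  -13.7  15.3] [-10.4  19.3  17.3] gap 36.4 top z 31.4
35
tabs in rim mm [-8.  18.7 16.8] [ 10.  -17.7  18.8] gap 40.6 top z 32.7
17.75
```

View pics/end.png

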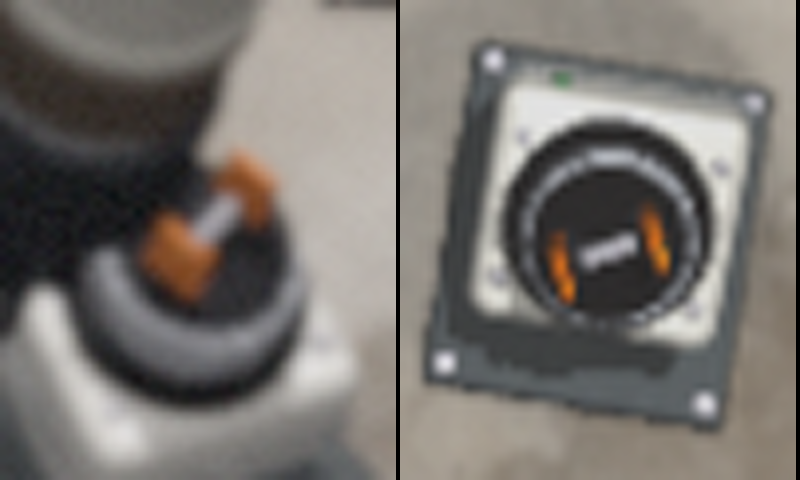

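The scene half shows the cap square in the barrel, with tabs at (185,255) and (250,185). In the top half the flange is concentric with the rim and the tabs are at (563,270) and (655,240). I'll check the tab gap once more against the free value of 39.9 mm that both cameras measured the same way before the grasp.

```bash
python3 - <<'E'
from h import *
for n in('scene','top'):
    c=cam(n); u,v=proj(c,RIM)[0].astype(int); P,col,px=cloud(c); hsv=cv2.cvtColor(c['image'],cv2.COLOR_BGR2HSV)[px[:,1],px[:,0]]
    m=(np.abs(px-[u,v]).max(1)<25)&(hsv[:,1]>140)&(hsv[:,2]>90)&(hsv[:,0]<20); Q=(P[m]-RIM)@RR*1e3; Q=Q[(Q[:,2]>8)&(np.hypot(Q[:,0],Q[:,1])<30)]
    a,b=Q[Q[:,1]>2],Q[Q[:,1]<2]; a,b=np.median(a,0),np.median(b,0); print(n,a.round(1),b.round(1),np.linalg.norm((a-b)[:2]).round(1))
    # flange: black ring plane, depth from cloud
    K=(P-RIM)@RR*1e3; r=np.hypot(K[:,0]-((a+b)/2)[0],K[:,1]-((a+b)/2)[1]); g=col.max(1)
    m=(r>22)&(r<32)&(g<75)&(K[:,2]>-15)&(K[:,2]<15); F=K[m]; A=np.c_[F[:,:2],np.ones(len(F))]; x=np.linalg.lstsq(A,F[:,2],rcond=None)[0]
    print('flange top plane n',m.sum(),'tilt deg',np.degrees(np.arctan(x[:2])).round(1),'z',np.median(F[:,2]).round(1))
    m=(K[:,0]**2+K[:,1]**2>35**2)&(K[:,0]**2+K[:,1]**2<37.5**2)&(g>110)&(abs(K[:,2])<15); print('rim z',np.median(K[m,2]).round(1),m.sum())
E
```

```text
scene [-11.6  20.1  21.6] [  5.2 -17.   21.4] 40.7
flange top plane n 90 tilt deg [-0.9  0.5] z 2.6
rim z -5.4 51
top [-3.1 19.1 29.2] [ 16.3 -17.   28.3] 40.9
flange top plane n 100 tilt deg [ 1.1 -0.5] z 1.9
rim z -3.9 37
```

The gap is 40.8 mm, which means the tabs are free. The flange top is about 6.5 mm over the rim, which is 4 mm of flange plus the 2.5 mm seal lift. The tilt is about 1° and the robot is clear of everything, so I hand in.

```bash
python3 -c "
from h import *
print(workorder.job_done())"
```

```text
the job is handed in; nothing more can be done
None
```

The black cap is in the barrel and the job is handed in at about 18 s: camera checks show both tabs sprung out, the flange about 2.5 mm off the rim and about 1° of tilt, pressing peaked near 25 N, and the hand-in gave no verdict.

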